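Bring on the preload at the bench hardness tester

ROBOT

A 6-joint arm with a two-finger parallel gripper is mounted at the origin on the work surface. World frame = base frame: x ahead of the robot, y to its left, z up, the work surface at z = 0. Lengths are in m, angles in rad, forces in N, time in s.
With the tool pointing down it reaches from about 0.325 to 0.9 m from the base axis. Payload 6.1 kg.
Tool frame: the origin (TCP) lies midway between the tips of the shut fingers; the grasp point (between the pads) lies 19 mm behind it; z points along the fingers, y is the line along which they close (so a half turn about z gives the same grasp; the last joint's range is limited). The gripper opens to 85 mm and grips with 20 to 120 N. Pads are 22 mm wide; open, the fingers measure 114 mm over their backs; the gripper's body (76 mm by 85 mm) begins 54 mm behind the grasp point. The pads swing forward as they close: fully open they stand 13 mm farther back than shut.
Start: joints at [1.09, 0.22, 1.526, -0, 1.395, -0.126], TCP at [0.217, 0.586, 0.231] pointing down, gripper open.
Joint ranges: [-2.98, 2.98], [-0.91, 2.08], [0.09, 2.57], [-1.24, 4.39], [0.2, 2.65], [-2.68, 2.68]. Speed limits (rad/s): [2.57, 2.57, 3.01, 3.14, 3.14, 3.14].

INTERFACE

Orientations are given as a unit quaternion [w, x, y, z].
In Python, from plant import telemetry, eyes, arm, spotter gives the robot as it stands. The module is installed in compiled form; this text tells all that it offers.
- The arm moves only by the tool drive_tool, never from a script. Its arguments are lists of equal length, an entry for each row: "hand": the opening, from -1 (shut) to 1 (fully open), so that 0 is half open; "translation": the shift along the tool's x, y, z each as a share of 60 mm, from -1 to 1, a list of three; "twist": the turn about the tool's z as a share of 0.15 rad, from -1 to 1. A call has 1 to 10 rows; each row shifts and turns the commanded pose from where the row before left it, along the tool's axes as they then stand; what a row does not reach is not made up. A row lasts 1/8 s, in which the tool goes at most 62.5 mm and 10.7 degrees, less where a joint would pass 70% of its speed; a pose out of reach is approached as far as the arm can. A call with a number of a shift or a turn outside -1 to 1 is refused whole. A call with a gripper value outside its range is refused whole. The fingers move at their own pace and stop on an object; the grip force is fixed at half the most. Time passes only in rows, so rows that do not move let the fingers close. It gives the time, the measured TCP pose, the force, the opening and the grip force at its end, in the units of the state.
- telemetry.observe(): the state, without advancing time (a new reading comes with each control period).
- eyes.capture(name): name is "scene" or "side" or "wrist"; returns the picture (400x640x3 uint8, red, green, blue); there is no depth.
- eyes.camera_info(name): a dict with "camera_matrix" (3x3 intrinsics, pixels), "R" (3x3) and "t" (3): a world point X has camera coordinates R X + t. Camera axes: x right, y down, z forward; pixel columns grow to the right and rows downward; lengths in m; the calibration is good to about 2 mm. The wrist camera is an equidistant fisheye: a pixel r from the principal point sees the ray r / f radians off the axis. A picture is of the moment at which its call begins: read the wrist's pose just before it. camera_info takes no time and is no camera call; for the wrist camera it gives the pose at the moment of the call.
- arm.finish_job(): hands the job in; it is judged then, once.
Trained networks look in the newest picture that a camera, given by its name, has taken for a name from the list of things; names that differ only in an ending like _2 or _b are one class to them, and where a whole thing is asked for, a point or a joint stands for the part that bears it (a point fixed in the world has none). Each returns a list of dicts, best first, with "conf" (0 to 1); they miss things now and then, are a little off and sometimes report something else, mostly with a low value. They report only what shows in the picture. A call takes as long as a camera call.
- spotter.recognise(camera, name): "pixel" ([column, row] in pixels, amid what is visible of it).
The state is a dict: "clock": time; "q": joint angles; "dq": joint speeds; "joint_torque": joint torques, N m; "tcp_pos": TCP position; "eef_rot": TCP orientation; "contact_force": force on the tool from outside, world axes, zero at the start; "moment": the same for the moment, N m; "gripper_width": opening from 0.0 (shut) to 1.0 (fully open); "finger_force": force on a finger pad.
Only numpy, scipy, OpenCV 4.12 (cv2) and the standard library are available. Lean on these libraries where they do the work, as an engineer would, in place of code of your own. Each camera call takes 0.05 s, during which the arm holds its last target. There are 200 camera calls.

TASK

Get the bench hardness tester ready for a heavy-force reading: with the lever still up, turn the force selector on top of the head clockwise until it clicks into its last, heaviest place (the large dot). Then pull the hand lever down until the dial's hand stands on the SET mark, which clamps the block on the anvil, without running well past the mark, and finish while still holding the lever there: do not let it spring back. Leave the block on the anvil and the things lying about where they are.

Things in the scene. Friction and masses are not known exactly. Their poses are not given: they have to be found in the camera images.
- tester: Bench hardness tester, cream C-frame, base 320 x 200 mm, bolted down. Origin on the bench under its middle; x points from its front (lever grip side) to its rear column, y to its left, z up. Head 252 x 116 mm (x = -112 to +140 mm), flat top 285 mm above the bench. Selector on the top at x = 40 mm; lever on the right-hand side (-y); anvil and block under the head at x = -55 mm
- dial_face (a point): Centre of the round dial, 78 mm across, tilted 0.7 rad towards the front on the head's front end (top edge 325 mm above the bench). x points up the slope to 12 o'clock, z out of the face. Broad SET mark at 12 o'clock, thin lines 5 divisions (0.31 rad) to each side of it. The black hand turns clockwise 5 rad per rad of lever and starts 3.0 rad before SET
- selector_grip (a point): Centre of the selector's grip on its vertical axis, 313 mm above the bench: black bar knob, bar 50 mm long, 15 mm wide, 30 mm high (top 326 mm above the bench), on a round skirt 54 mm across (its top 297 mm). x points along the bar to its pointer end (white line). Pinch it across the bar from above. Dots round it: small (light), middle, large (heavy, farthest clockwise)
- selector (a joint): Angle of the selector, rad, growing clockwise seen from above: clicks at 0.0 (light), 0.6 (middle) and 1.2 (heavy, just before the stop at 1.25). It starts in light or middle. A click spring holds it in each click: about 0.15 N m to turn it out; past half-way between two clicks it tips into the next
- lever_grip (a point): Centre of the lever's grip: black cylinder 24 mm thick, 72 mm long, level across the machine (along y of the tester), on a steel arm 12 mm thick from its inner end back to the hinge. Up, it is about 298 mm above the bench. Press it down from above or grip it. Free above and outside; the head's side is 28 mm beyond its inner end
- lever_hinge (a point): Point of the lever's hinge axis straight behind the grip's centre, 245 mm above the bench (the axis runs along y of the tester). The grip swings about it on a radius of 155 mm, on the front side (-x of the tester); the angle of the line from here to the grip above the level is 0.35 rad minus the lever angle
- lever (a joint): Lever angle, rad: 0 = up (spring return), grows as it is pulled down; stop at 0.95. SET is at 0.60 (the grip's centre then 38 mm below the hinge, 91 mm below where it started). Needs about 7 N at the grip to start, 13 N at SET; springs back up when released
- load_lever: The lever's arm and grip (turn with the lever)
- sleeve: Sprung steel sleeve 24 mm across round the indenter, under the head; the lever lowers it 20 mm per rad, it meets the block at about 0.4 rad and at SET clamps it with about 7 N
- specimen: Steel block being tested, disc 60 mm across and 15 mm high, loose on the anvil 135 mm above the bench (origin: centre of underside)
- spare_block: Bystander: spare steel block, disc 60 mm across, 15 mm high, on the bench
- puck_a: Bystander: black resin puck, 30 mm across, 20 mm high, on the bench
- puck_b: Bystander: black resin puck, 30 mm across, 20 mm high, on the bench beside the tester, roughly below the lever grip
- v_anvil: Bystander: small steel V-anvil, 40 mm across, 30 mm high, standing on the tester's base, left front corner
- screwdriver: Bystander: screwdriver, 170 mm long, 26 mm thick, on the bench
- caliper: Bystander: caliper, 170 mm long, lying on the bench
- block_case: Bystander: open wooden case with steel blocks, 120 x 180 x 45 mm, on the bench left of the tester
- alcohol_bottle: Bystander: white bottle, 60 mm across, 140 mm high, on the bench right of the tester

How it is judged:
By the outcome, as a careful person would: the job done as asked, in the order asked, and still so for the second after the job is handed in, while the arm keeps its last pose, push and grip.
It also fails if it takes over 45 s, if anything falls off the work surface, if the arm or the gripper's body presses on something with over 40 N, if the wrist force passes 120 N, or if a joint passes its speed limit or range.

## Working session

There is one attempt and no reset: what is moved stays moved. The work goes in short steps, Python scripts to look and compute and a tool call to move; the robot and the scene stay as the last step left them, time stands still between calls to the robot, and variables do not carry over. Pictures are saved under pics/ and viewed, at most 10 in all, crops included, and the job is handed in when it is done.

Besides the shell and the picture viewer there is one more tool, called after "Request:" as name([rows], argument=value, ...), one row to a line, values as JSON. drive_tool: Moves the arm, as the interface text tells. Shift numbers are shares of 60 mm and turn numbers shares of 0.15 rad, none past 1 either way. Its arguments: {"type":"object","properties":{"hand":{"type":"array","items":{"type":"number"}},"translation":{"type":"array","items":{"type":"array","items":{"type":"number"}}},"twist":{"type":"array","items":{"type":"number"}}},"required":["hand","translation","twist"]}

```bash
mkdir -p pics
python3 - <<'E'
from plant import telemetry, eyes, arm, spotter
import cv2,numpy as np
s=telemetry.observe();print(s['clock'],s['tcp_pos'],s['eef_rot'])
for c in ['scene','side']:
    im=eyes.capture(c);cv2.imwrite(f'pics/{c}0.png',im[:,:,::-1])
    i=eyes.camera_info(c);print(c,i['camera_matrix'],(-i['R'].T@i['t']).round(3))
    for n in ['tester','dial_face','selector_grip','lever_grip','lever_hinge','specimen']:
        try: print(n,[(np.round(d['pixel'],1).tolist(),round(d['conf'],2)) for d in spotter.recognise(c,n)][:2])
        except Exception as e: print(n,e)
E
```

```text
0.0 [0.21686011 0.58551608 0.23019603] [-2.92872189e-04  1.76477772e-01  9.84304124e-01 -9.49381698e-04]
scene [[363.51883868   0.         323.60842543]
 [  0.         363.51883868 197.43711125]
 [  0.           0.           1.        ]] [ 1.393 -0.147  0.779]
tester [([356.4, 239.6], 0.85)]
dial_face [([312.4, 172.7], 0.6)]
selector_grip [([363.8, 193.0], 0.76), ([315.4, 176.4], 0.35)]
lever_grip [([309.7, 174.1], 0.94)]
lever_hinge [([311.8, 176.0], 0.97)]
specimen [([338.9, 227.6], 0.54), ([205.2, 232.2], 0.3)]
side [[368.64021503   0.         322.09045802]
 [  0.         368.64021503 202.17360014]
 [  0.           0.           1.        ]] [0.408 0.887 0.728]
tester [([279.4, 235.5], 0.84)]
dial_face []
selector_grip [([265.6, 178.6], 0.77)]
lever_grip [([326.8, 160.7], 0.71)]
lever_hinge [([325.3, 162.3], 0.71), ([306.9, 228.5], 0.63)]
specimen [([308.7, 227.8], 0.46), ([281.1, 236.0], 0.34)]
```

View pics/scene0.png

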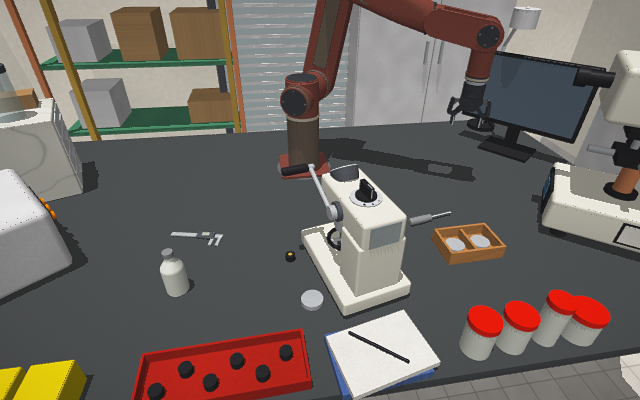

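View pics/side0.png

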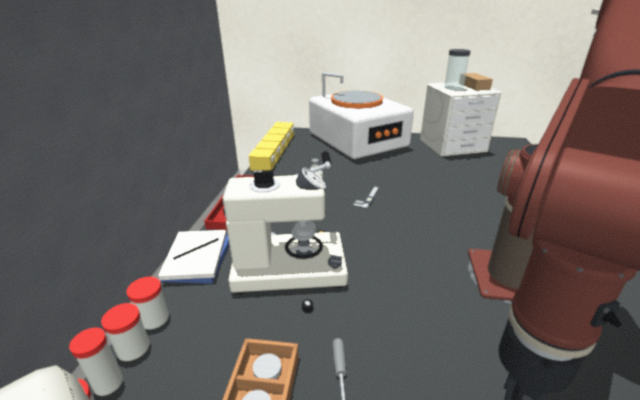

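The scene view shows the tester's front facing the robot, with the lever grip at about (294,170), its hub at (334,211) and the selector at (366,190). In the side view the selector is at (264,178) and the grip at (325,158). I'll locate these and zoom in.

```bash
cat > h.py <<'E'
from plant import telemetry, eyes, arm, spotter
import cv2,numpy as np
from scipy.spatial.transform import Rotation as Rn
def ray(c,p):
    i=eyes.camera_info(c);d=i['R'].T@np.linalg.solve(i['camera_matrix'],[p[0],p[1],1]);return -i['R'].T@i['t'],d
def atz(c,p,z):
    o,d=ray(c,p);return o+d*(z-o[2])/d[2]
def proj(c,X):
    i=eyes.camera_info(c);x=i['camera_matrix']@(i['R']@np.array(X)+i['t']);return x[:2]/x[2]
def projw(X):  # wrist fisheye
    i=eyes.camera_info('wrist');K=i['camera_matrix'];x=i['R']@np.array(X)+i['t']
    th=np.arctan2(np.hypot(x[0],x[1]),x[2]);u=x[:2]/np.hypot(x[0],x[1])
    return K[:2,2]+K[0,0]*th*u
def rayw(p):
    i=eyes.camera_info('wrist');K=i['camera_matrix'];v=(np.array(p)-K[:2,2])/K[0,0];r=np.hypot(*v)
    d=np.array([*(v/r*np.sin(r)),np.cos(r)]);return -i['R'].T@i['t'],i['R'].T@d
def atzw(p,z):
    o,d=rayw(p);return o+d*(z-o[2])/d[2]
E
python3 - <<'E'
from h import *
print('sel',atz('scene',(366,190),.313),atz('side',(264,178),.313))
print('grip',atz('scene',(294,170),.298),atz('side',(325,158),.298))
a=cv2.imread('pics/scene0.png')[140:260,270:420];b=cv2.imread('pics/side0.png')[140:260,210:360]
cv2.imwrite('pics/z.png',cv2.resize(np.vstack([a]),None,fx=5,fy=5,interpolation=2))
print('head rear edges top z=.285', atz('scene',(370,226),.285),atz('scene',(406,208),.285))
E
```

```text
sel [0.69867979 0.0732522  0.313     ] [0.68160993 0.09078859 0.313     ]
grip [ 0.55369093 -0.0838543   0.298     ] [ 0.55341543 -0.08768577  0.298     ]
head rear edges top z=.285 [0.79831333 0.05808523 0.285     ] [0.74562925 0.15914838 0.285     ]
```

View pics/z.png

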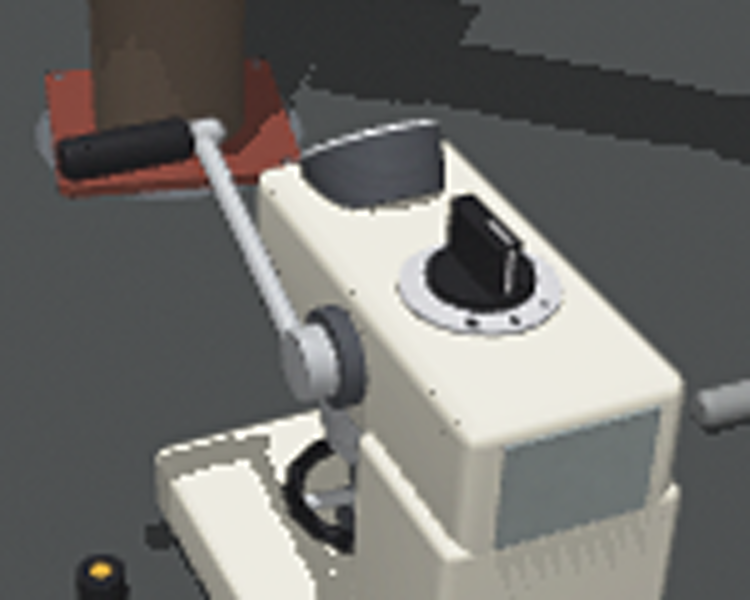

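The crop shows the bar knob's white pointer end at crop (510,255), facing the rear, and the dots at crop (545,303), (515,320) and (473,322). I'll work out the angles.

Run:
```python
from h import *
P=lambda u,v,z:atz('scene',(270+u/5,140+v/5),z)[:2]
fr,re=P(465,197,.326),P(513,250,.326)
c=(fr+re)/2;print('bar',fr,re,np.linalg.norm(re-fr),'c',c,'ang',np.arctan2(*(re-fr)[::-1]))
for d in [(545,303),(515,320),(473,322)]:
    x=P(*d,.287)-c;print(np.hypot(*x),np.arctan2(x[1],x[0]))
# head edges
A,B,C,D=P(470,445,.285),P(682,380,.285),P(262,180,.285),P(445,145,.285)
print('edges',A,B,C,D,np.arctan2(*(A-C)[::-1]),np.arctan2(*(B-D)[::-1]),np.hypot(*(A-B)))
print('grip ends',P(65,160,.298),P(190,138,.298))
for c_ in ['side']:
    print('sel side',atz('side',(264,172),.326))
```

```text
bar [0.67145293 0.07200415] [0.72027131 0.08214816] 0.04986115266271192 c [0.69586212 0.07707616] ang 0.20487520347740518
0.03060563360446618 1.1001807400788637
0.027080236647913727 0.3471947284859564
0.026460914158652628 -0.4211891498509625
edges [0.80641194 0.04254978] [0.77544367 0.14929019] [ 0.57361237 -0.01071212] [0.551001  0.0946559] 0.22491758490255545 0.23877809723081977 0.11114201665803085
grip ends [ 0.56006495 -0.11337939] [ 0.54618217 -0.04553239]
sel side [0.68269063 0.08327298 0.326     ]
```

Request:
drive_tool([
  [0,0,-0.9],
  [0,0,-0.9],
  [0,0,-0.9],
  [0,0,-0.9],
  [-0.86,-0.43,0],
  [-0.86,-0.43,0],
  [-0.86,-0.43,0],
  [-0.86,-0.43,0],
  [-0.86,-0.43,0],
  [-0.86,-0.43,0],
], hand=[1,1,1,1,1,1,1,1,1,1], twist=[0,0,0,0,0,0,0,0,0,0])

```text
clock: 1.95
tcp_pos: [0.4547, 0.3318, 0.4475]
eef_rot: [0.0, 0.176, 0.984, 0.0]
contact_force: [0.6, 0.6, 0.5]
gripper_width: 0.997
finger_force: 0.0
```

Request:
drive_tool([
  [-0.86,-0.43,0],
  [-0.86,-0.43,0],
  [-0.86,-0.43,0],
  [-0.86,-0.43,0],
  [-0.86,-0.43,0],
  [0,0,0],
  [0,0,0],
  [0,0,0],
  [0,0,0],
  [0,0,0],
], hand=[1,1,1,1,1,1,1,1,1,1], twist=[0,0,0,0,0,-0.95,-0.95,-0.95,-0.95,0])

```text
clock: 3.2
tcp_pos: [0.6508, 0.1227, 0.4473]
eef_rot: [-0.0, -0.107, 0.994, 0.0]
contact_force: [-0.2, -0.1, -0.4]
gripper_width: 0.998
finger_force: 0.0
```

Run:
```python
from h import *
s=telemetry.observe();print(s['clock'],s['tcp_pos'],s['eef_rot'],s['q'].round(2) if hasattr(s['q'],'round') else s['q'])
im=eyes.capture('wrist');cv2.imwrite('pics/w1.png',im[:,:,::-1])
i=eyes.camera_info('wrist');print(i['camera_matrix'][0],(-i['R'].T@i['t']).round(3),i['R'].round(2))
for n in ['selector_grip','lever_grip','dial_face','lever_hinge']:
    print(n,[(np.round(d['pixel'],1).tolist(),round(d['conf'],2)) for d in spotter.recognise('wrist',n)][:2])
```

```text
3.2 [0.65078998 0.12274783 0.44726566] [-2.76037108e-05 -1.06736780e-01  9.94287312e-01  9.03370461e-08] [ 0.07  0.28  1.06 -0.    1.8  -1.72]
[309.70691629   0.         314.48899016] [0.575 0.106 0.588] [[-0.21  0.98  0.  ]
 [ 0.93  0.2   0.3 ]
 [ 0.29  0.06 -0.95]]
selector_grip [([266.5, 206.5], 0.66)]
lever_grip [([173.8, 58.2], 0.91), ([263.9, 205.8], 0.19)]
dial_face [([176.0, 63.2], 0.61)]
lever_hinge [([176.6, 63.6], 0.91), ([265.4, 145.5], 0.26)]
```

View pics/w1.png

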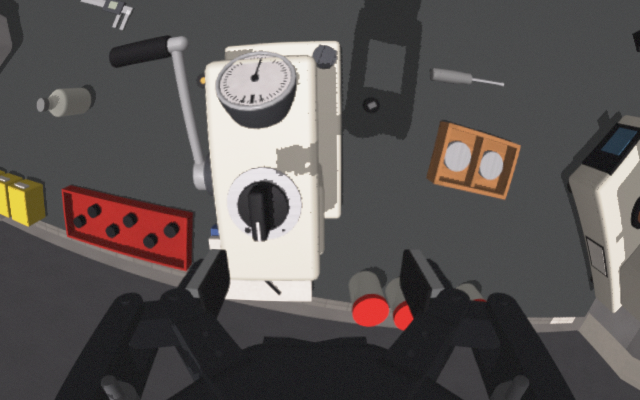

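The wrist view shows the knob at (264,205) with its pointer rearward at (258,238) and dots visible on both sides (246,230) and (283,230). So it starts in the middle click and needs one click clockwise.

Run:
```python
from h import *
im=cv2.imread('pics/w1.png');cv2.imwrite('pics/z2.png',cv2.resize(im[155:255,215:315],None,fx=6,fy=6,interpolation=2))
for X in [(.6715,.072,.326),(.7203,.0821,.326),(.696,.077,.326),(.696,.077,.297)]: print(projw(X))
# grip
for p in [(113,53),(172,44),(142,49)]: print('grip',atzw(p,.298))
# head top edges
for p in [(320,75),(318,275),(208,75),(228,275)]: print('edge',atzw(p,.285))
```

```text
[254.38760439 199.60968204]
[257.43686746 248.81101531]
[255.76912271 225.11705842]
[260.76110031 213.98886487]
grip [ 0.55518187 -0.11701098  0.298     ]
grip [ 0.54200818 -0.04402427  0.298     ]
grip [ 0.54932331 -0.07884726  0.298     ]
edge [0.5493864 0.106358  0.285    ]
edge [0.76126293 0.15127166 0.285     ]
edge [ 0.56846646 -0.00337618  0.285     ]
edge [0.78665188 0.04826075 0.285     ]
```

View pics/z2.png

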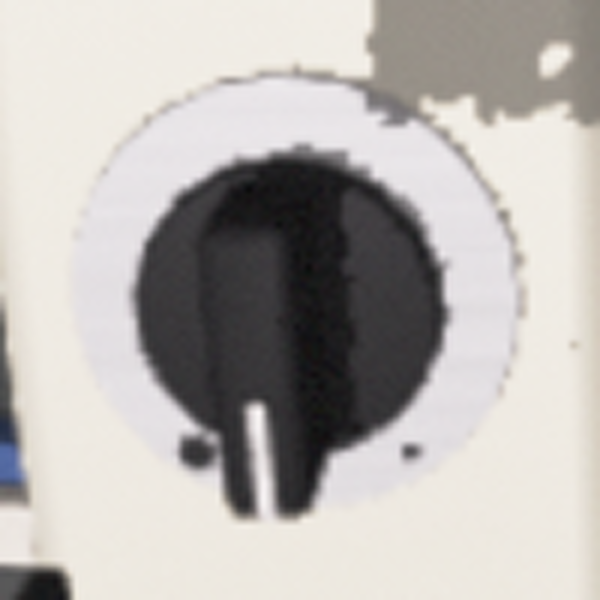

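Run:
```python
from h import *
a,b=atzw((255.8,193.5),.326),atzw((259.3,240.6),.326)
print(a,b,(a+b)/2,np.linalg.norm(a-b),np.arctan2(b[1]-a[1],b[0]-a[0]))
c=atzw((263.3,205.3),.297);print('skirt',c)
for p in [(198,452),(411,451)]:
    d=atzw((215+p[0]/6,155+p[1]/6),.286);print('dot',np.arctan2(*(d-c)[:2][::-1]))
L,Rr=(atzw((228,275),.285)-atzw((208,75),.285)),(atzw((318,275),.285)-atzw((320,75),.285))
print(np.arctan2(L[1],L[0]),np.arctan2(Rr[1],Rr[0]))
s=telemetry.observe();R=Rn.from_quat(np.roll(s['eef_rot'],-1)).as_matrix();print(R.round(3),np.arctan2(R[1,1],R[0,1]))
t=np.array([c[0],c[1],s['tcp_pos'][2]]);print('shift',R.T@(t-s['tcp_pos'])/.06)
```

```text
[0.66550753 0.07237539 0.326     ] [0.71112325 0.08262349 0.326     ] [0.68831539 0.07749944 0.326     ] 0.04675272702702045 0.2209924527954519
skirt [0.6861641  0.07807663 0.297     ]
dot -0.3457774483183533
dot 0.7349891360828722
0.23238953645744725 0.20888812773213555
[[-0.977 -0.212  0.   ]
 [-0.212  0.977 -0.   ]
 [-0.    -0.    -1.   ]] 1.7845173709932562
shift [-4.18757777e-01 -8.53402608e-01  3.26789571e-05]
```

Request:
drive_tool([
  [-0.445,-0.865,0],
  [0,0,0],
  [0,0,0.8],
  [0,0,0.8],
  [0,0,0.5],
  [0,0,0.3],
  [0,0,0],
], hand=[1,1,0.5,0.3,0.2,0.2,0.2], twist=[0,0,0,0,0,0,0])

```text
clock: 4.32
tcp_pos: [0.6873, 0.0781, 0.3022]
eef_rot: [-0.001, -0.107, 0.994, 0.0]
contact_force: [0.4, 0.3, 0.2]
gripper_width: 0.599
finger_force: 0.0
```

Run:
```python
from h import *
s=telemetry.observe();print(s['clock'],s['tcp_pos'],s['contact_force'])
im=eyes.capture('wrist');cv2.imwrite('pics/w2.png',im[:,:,::-1])
```

```text
4.325 [0.68730752 0.07806896 0.30219869] [0.43148825 0.34828356 0.21106331]
```

View pics/w2.png

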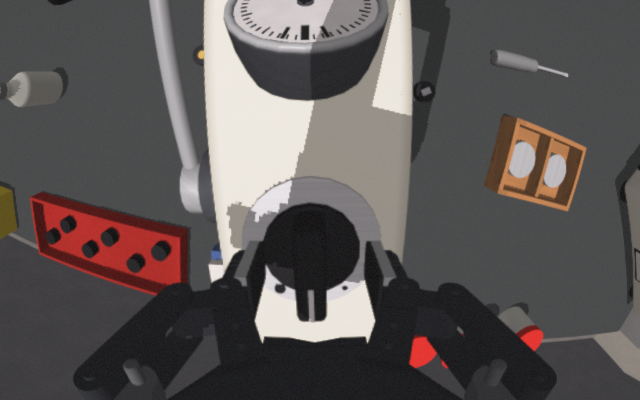

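The fingers straddle the bar at (312,270), which is well centred. Close, then turn clockwise.

Request:
drive_tool([
  [0,0,0],
  [0,0,0],
  [0,0,0],
  [0,0,0],
  [0,0,0],
  [0,0,0],
], hand=[-1,-1,-1,-1,-1,-1], twist=[0,0,0,0,0,0])

```text
clock: 5.12
tcp_pos: [0.6888, 0.0765, 0.3057]
eef_rot: [0.002, -0.107, 0.994, -0.001]
contact_force: [-0.3, -4.6, 6.5]
gripper_width: 0.159
finger_force: 60.7
```

Request:
drive_tool([
  [0,0,0],
  [0,0,0],
  [0,0,0],
  [0,0,0],
  [0,0,0],
  [0,0,0],
  [0,0,0],
  [0,0,0],
], hand=[-1,-1,-1,-1,-1,-1,-1,-1], twist=[0.7,0.7,0.7,0.7,0.7,0.5,0,0])

```text
clock: 6.12
tcp_pos: [0.6889, 0.0769, 0.3056]
eef_rot: [0.002, 0.192, 0.981, -0.0]
contact_force: [-0.0, -3.2, 6.0]
gripper_width: 0.16
finger_force: 60.7
```

Run:
```python
from h import *
s=telemetry.observe();R=Rn.from_quat(np.roll(s['eef_rot'],-1)).as_matrix()
print(s['clock'],s['tcp_pos'],s['contact_force'],s['moment'],np.arctan2(R[1,1],R[0,1]))
```

```text
6.125 [0.6889205  0.0769402  0.30563563] [-0.01300587 -3.18749806  6.01831088] [-0.59040663 -0.06450583  0.02507928] 1.1852136490864955
```

Request:
drive_tool([
  [0,0,0],
  [0,0,0],
  [0,0,0],
  [0,0,-0.3],
  [0,0,-0.6],
  [0,0,-0.8],
  [0,0,-0.8],
  [0,0,0],
], hand=[0.2,0.2,0.2,0.2,0.2,0.2,0.2,0.2], twist=[0,0,0,0,0,0,0,0])

```text
clock: 7.12
tcp_pos: [0.6889, 0.0779, 0.4614]
eef_rot: [0.006, 0.191, 0.982, 0.001]
contact_force: [-0.4, -0.0, 0.3]
gripper_width: 0.598
finger_force: 0.0
```

Run:
```python
from h import *
s=telemetry.observe();print(s['clock'],s['tcp_pos'],s['eef_rot'])
im=eyes.capture('wrist');cv2.imwrite('pics/w3.png',im[:,:,::-1])
```

```text
7.125 [0.68891848 0.07790477 0.46143082] [0.00572124 0.19111374 0.98155057 0.00113605]
```

View pics/w3.png

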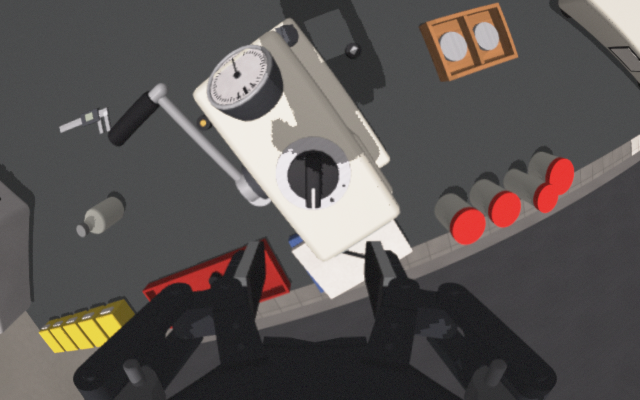

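The knob pointer (313,203) now covers the large dot, with the middle and small dots exposed at (334,200) and (344,186), so the heavy click is set. Next I'll locate the lever grip.

Run:
```python
from h import *
a,b=atzw((114,140),.298),atzw((153,94),.298);print(a,b,(a+b)/2,np.hypot(*(a-b)[:2]))
g=np.array([.550,-.080,.298]);print(projw(g),proj('scene',g),proj('side',g))
for c in ['wrist']:
  print([(np.round(d['pixel'],1).tolist(),round(d['conf'],2)) for d in spotter.recognise(c,'lever_grip')])
im=cv2.imread('pics/w3.png')
# dark blob of grip
hsv=im[80:155,100:170].max(2);m=(hsv<38).astype(np.uint8);n,l,st,ce=cv2.connectedComponentsWithStats(m)
k=1+st[1:,4].argmax();p=np.argwhere(l==k)[:,::-1]+[100,80];print(st[k],cv2.minAreaRect(p.astype(np.float32)));r=cv2.minAreaRect(p.astype(np.float32));print(atzw(r[0],.298))
hub=atzw((250,188),.245);print('hub',hub)
```

```text
[ 0.56049505 -0.11329279  0.298     ] [ 0.53989089 -0.0430291   0.298     ] [ 0.55019297 -0.07816094  0.298     ] 0.07322237703309739
[130.94932663 118.27363753] [295.31506704 169.21240714] [325.78154854 159.13343174]
[([171.0, 115.3], 0.6), ([103.2, 218.5], 0.28)]
[ 15  21  44  45 332] ((135.26541137695312, 123.30513000488281), (9.247748374938965, 57.921138763427734), 43.40885925292969)
[ 0.55692053 -0.0759183   0.298     ]
hub [ 0.68212351 -0.00259643  0.245     ]
```

Request:
drive_tool([
  [0.275,-0.845,0],
  [0.275,-0.845,0],
  [0.275,-0.845,0],
  [0.275,-0.845,0],
  [0,0,0],
  [0,0,0],
  [0,0,0],
  [0,0,0],
  [0,0,0],
  [0,0,0],
], hand=[0.3,0.3,0.3,0.3,0.3,0.3,0.3,0.3,0.3,0.3], twist=[0,0,0,0,1,1,1,1,1,1])

```text
clock: 8.48
tcp_pos: [0.5501, -0.0852, 0.4514]
eef_rot: [-0.002, 0.601, 0.799, -0.001]
contact_force: [-0.1, 0.7, 0.0]
gripper_width: 0.649
finger_force: 0.0
```

Request:
drive_tool([
  [0,0,0],
  [0,0,0],
], hand=[0.3,0.3], twist=[0.4,0])

```text
clock: 8.72
tcp_pos: [0.5502, -0.0853, 0.4517]
eef_rot: [-0.001, 0.623, 0.783, -0.001]
contact_force: [-0.3, -0.1, 0.3]
gripper_width: 0.652
finger_force: 0.0
```

```bash
cat > st.py <<'E'
from h import *
s=telemetry.observe();R=Rn.from_quat(np.roll(s['eef_rot'],-1)).as_matrix()
print(s['clock'],s['tcp_pos'],'yang',np.arctan2(R[1,1],R[0,1]),'z',R[:,2].round(3),'q6',s['q'][5])
print('F',np.round(s['contact_force'],1))
E
python3 - <<'E'
from st import *
t=np.array([.552,-.085,s['tcp_pos'][2]]);print((R.T@(t-s['tcp_pos'])/.06).round(3), (s['tcp_pos'][2]-.279)/.06)
im=eyes.capture('wrist');cv2.imwrite('pics/w4.png',im[:,:,::-1])
print(projw((.551,-.079,.31)))
E
```

```text
8.725 [ 0.55019918 -0.08527412  0.45166009] yang 0.22666738209112064 z [-0.003  0.001 -1.   ] q6 -0.5220916458474183
F [-0.3 -0.1  0.3]
[-0.002  0.03  -0.   ] 2.877668139510853
[317.33292696 177.25699441]
```

View pics/w4.png

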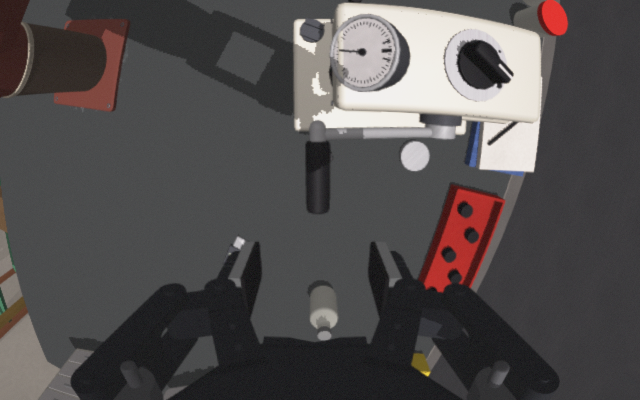

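The grip, centred at (317,176), matches the projected position and the fingers will straddle it. Descend and grip.

Request:
drive_tool([
  [0,0.03,0.8],
  [0,0,0.8],
  [0,0,0.8],
  [0,0,0.45],
  [0,0,0],
  [0,0,0],
  [0,0,0],
  [0,0,0],
  [0,0,0],
  [0,0,0],
], hand=[0.3,0.3,0.3,0.3,0.3,-1,-1,-1,-1,-1], twist=[0,0,0,0,0,0,0,0,0,0])

```text
clock: 10.02
tcp_pos: [0.5529, -0.0854, 0.2847]
eef_rot: [0.001, 0.623, 0.782, 0.0]
contact_force: [-3.1, -1.0, 6.6]
gripper_width: 0.261
finger_force: 58.8
```

```bash
python3 st.py
```

```text
10.025 [ 0.55292158 -0.0853891   0.28468069] yang 0.2262504392432144 z [ 0.003 -0.001 -1.   ] q6 -0.5200908221726093
F [-3.1 -1.   6.6]
```

Request:
drive_tool([
  [0,-0.057,0.17],
  [0,-0.043,0.175],
  [0,-0.03,0.18],
  [0,-0.018,0.18],
  [0,-0.007,0.18],
  [0,0.005,0.17],
  [0,0.017,0.17],
  [0,0.03,0.17],
  [0,0,0],
  [0,0,0],
], hand=[-1,-1,-1,-1,-1,-1,-1,-1,-1,-1], twist=[0,0,0,0,0,0,0,0,0,0])

```text
clock: 11.28
tcp_pos: [0.5458, -0.0871, 0.2004]
eef_rot: [0.0, 0.623, 0.782, -0.001]
contact_force: [-8.5, -1.4, 7.3]
gripper_width: 0.256
finger_force: 69.0
```

Run:
```python
from st import *
im=eyes.capture('wrist')
print([(np.round(d['pixel'],1).tolist(),round(d['conf'],2)) for d in spotter.recognise('wrist','dial_face')])
p=projw((.575,.06,.30));print(p)
cv2.imwrite('pics/w5.png',cv2.resize(im[:200,220:500,::-1],None,fx=2.8,fy=2.8,interpolation=2))
```

```text
11.275 [ 0.5457657  -0.08710905  0.20040985] yang 0.22620451033441633 z [-0.001 -0.001 -1.   ] q6 -0.5256828102873795
F [-8.5 -1.4  7.3]
[([340.1, 192.9], 0.28)]
[ 592.20591396 -115.24664265]
```

View pics/w5.png

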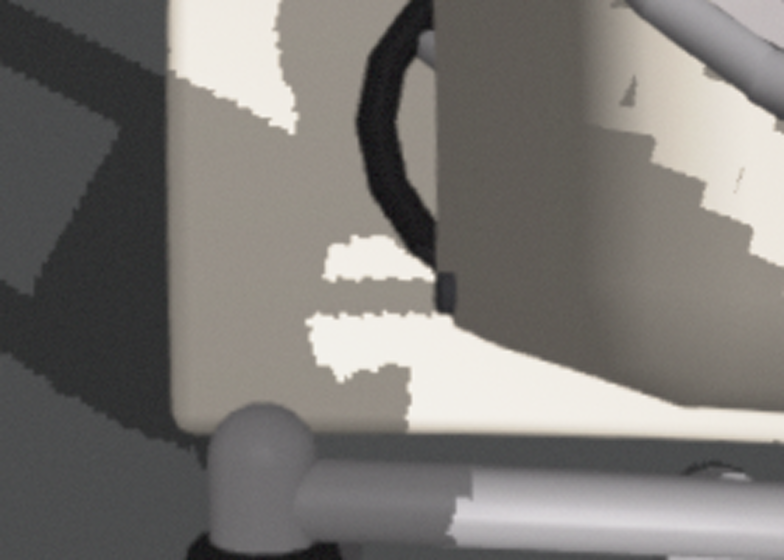

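The wrist camera no longer sees the dial. I'll rectify the dial plane from the side view, checked against the picture taken before the pull (w4).

```bash
cat > dial.py <<'E'
from h import *
yaw=.222
T=Rn.from_euler('z',yaw).as_matrix()
s=telemetry.observe();Rt=Rn.from_quat(np.roll(s['eef_rot'],-1)).as_matrix()
i=eyes.camera_info('wrist');Rc,tc=i['R'],i['t'];K=i['camera_matrix']
# tool->cam
A=Rc@Rt; b=Rc@s['tcp_pos']+tc
y=.22667;R4=np.array([[-np.sin(y),np.cos(y),0],[np.cos(y),np.sin(y),0],[0,0,-1]]);R4[:,0]=np.cross(R4[:,1],R4[:,2])
p4=np.array([.5502,-.0853,.4517])
Rw4=A@R4.T; tw4=b-Rw4@p4
def pw4(X):
    x=X@Rw4.T+tw4;h=np.hypot(x[...,0],x[...,1]);th=np.arctan2(h,x[...,2]);return K[:2,2]+K[0,0]*(th/h)[...,None]*x[...,:2]
def ps(X):
    j=eyes.camera_info('side');x=X@j['R'].T+j['t'];return (x@j['camera_matrix'].T)[...,:2]/x[...,2:]
v=(np.array([362,51.])-K[:2,2])/K[0,0];r=np.hypot(*v);d=Rw4.T@np.array([*(v/r*np.sin(r)),np.cos(r)])
o=-Rw4.T@tw4;C=o+d*(.300-o[2])/d[2]
ux=T@[np.cos(.7)*0+np.cos(.7),0,np.sin(.7)];uy=T@[0,1.,0]   # up-slope, left seen from front
N=300;g=np.linspace(.045,-.045,N)
def rect(im,f,C):
    X=C+g[:,None,None]*ux+g[None,:,None]*uy   # row0=top(12h); col0=left
    m=f(X).astype(np.float32);return cv2.remap(im,m[...,0],m[...,1],cv2.INTER_CUBIC)
E
python3 - <<'E'
from dial import *
print('C',C,'side px',ps(C[None])[0],'grip w4 check',pw4(np.array([[.551,-.079,.31]])))
sc=eyes.capture('scene');sd=eyes.capture('side')
cv2.imwrite('pics/scene6.png',sc[:,:,::-1]);cv2.imwrite('pics/side6.png',sd[:,:,::-1])
a=rect(cv2.imread('pics/w4.png'),pw4,C);b=rect(cv2.imread('pics/side0.png'),ps,C);c=rect(sd[:,:,::-1].copy(),ps,C)
z1=cv2.resize(sd[145:205,260:340,::-1],(400,300),interpolation=2)
z2=cv2.resize(sc[140:240,270:370,::-1],(300,300),interpolation=2)
cv2.imwrite('pics/m.png',cv2.resize(np.vstack([np.hstack([a,b,c]),np.hstack([z1,z2,np.zeros((300,200,3),np.uint8)])]),(800,533)))
E
```

```text
C [0.56466903 0.04700572 0.3       ] side px [313.03107105 177.83642837] grip w4 check [[317.08966403 177.16097636]]
```

View pics/m.png

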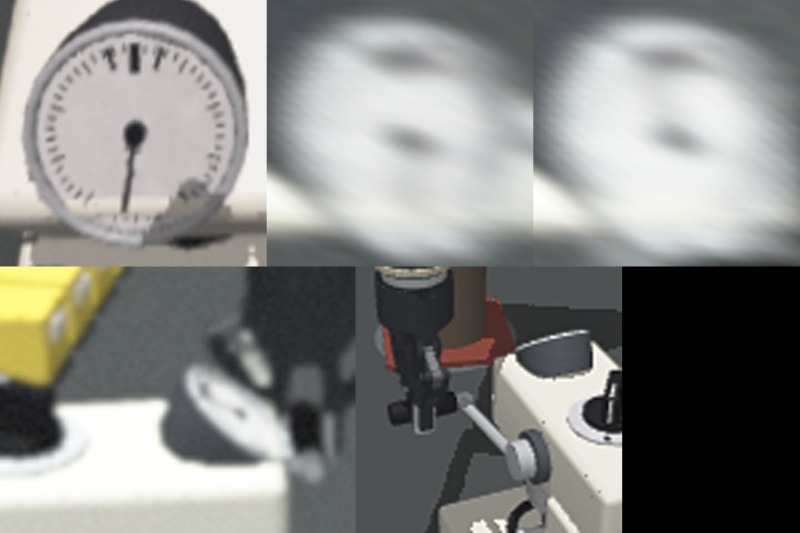

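The left panel rectifies correctly: hand at about -3.0 rad before the pull, SET mark at 12 o'clock. In the current side panel the hand smear now goes up towards SET. I'll put numbers on the hand angle and the lever arm.

```bash
cat > est.py <<'E'
from dial import *
def hand(side_after,side_before=cv2.imread('pics/side0.png')):
    Cs=C-uy*.0027-ux*.0017
    D=cv2.cvtColor(rect(side_after,ps,Cs),6).astype(float)-cv2.cvtColor(rect(side_before,ps,Cs),6)
    out=[]
    for a in np.arange(-1.2,1.21,.15):
        r=np.arange(9,25)/.3; out.append(np.mean([D[int(150-q*np.cos(a)),int(150+q*np.sin(a))] for q in r]))
    return np.array(out)
def lever(scene_img):
    pass
if __name__=='__main__':
    print(np.c_[np.arange(-1.2,1.21,.15),hand(cv2.imread('pics/side6.png'))].round(2).tolist())
    ax=T@[1,0,0];ay=T@[0,1,0]
    G=np.array([.551,-.079,.298]);H=G+ax*.155*np.cos(.35);H[2]=.245
    for th in [0,.5,.55,.6,.65]:
        a=.35-th;B=H-ax*.155*np.cos(a)+np.array([0,0,.155*np.sin(a)])
        print(th,proj('scene',B+ay*.040),proj('side',B+ay*.036),B)
    print('hub',proj('scene',H+ay*.040))
    s0,s1=[cv2.imread(f'pics/scene{k}.png') for k in (0,6)]
    # ball template: bright ball from before image
    t=s0[161:170,307:316]
    r=cv2.matchTemplate(s1[175:205,295:325],t,cv2.TM_CCOEFF_NORMED);_,m,_,l=cv2.minMaxLoc(r);print('match',m,l[0]+295+4,l[1]+175+4,'from 311,165')
E
python3 est.py
```

```text
[[-1.2, 9.06], [-1.05, 7.19], [-0.9, 3.56], [-0.75, -1.25], [-0.6, -7.81], [-0.45, -12.62], [-0.3, -11.0], [-0.15, -6.31], [-0.0, -1.62], [0.15, 2.44], [0.3, 4.81], [0.45, 5.94], [0.6, 6.56], [0.75, 7.31], [0.9, 7.62], [1.05, 7.81], [1.2, 8.94]]
0 [309.85918953 166.6838097 ] [326.35729807 164.42594519] [ 0.551      -0.079       0.29814916]
0.5 [309.21332655 189.08036737] [329.0057448  188.42340708] [ 0.54353116 -0.08068587  0.22183709]
0.55 [309.40875518 191.58420148] [328.53475357 190.75440696] [ 0.54484724 -0.0803888   0.21420625]
0.6 [309.64873367 194.11866916] [327.93735839 193.05087188] [ 0.54653371 -0.08000813  0.20665239]
0.65 [309.93252386 196.67967872] [327.21624768 195.30786132] [ 0.54858634 -0.07954481  0.19919437]
hub [330.48054829 212.57896136]
match 0.6510787606239319 310 187 from 311,165
```

The dial difference puts the hand at about -0.4 rad, with lever angle about 0.52–0.55. Nudge down and measure again.

Request:
drive_tool([
  [0,0.02,0.1],
  [0,0,0],
  [0,0,0],
], hand=[-1,-1,-1], twist=[0,0,0])

```text
clock: 11.85
tcp_pos: [0.5468, -0.0869, 0.1953]
eef_rot: [0.0, 0.623, 0.782, -0.001]
contact_force: [-14.3, -0.9, 12.9]
gripper_width: 0.254
finger_force: 69.6
```

```bash
cat > m.py <<'E'
from est import *
from scipy.interpolate import CubicSpline
import sys
s=telemetry.observe();print(s['clock'],s['tcp_pos'],np.round(s['contact_force'],1),s['gripper_width'])
sd=np.mean([eyes.capture('side').astype(float) for _ in range(3)],0).astype(np.uint8)[:,:,::-1].copy();cv2.imwrite(f'pics/side{sys.argv[1]}.png',sd)
h=hand(sd);print(h.round(1).tolist());a=np.linspace(-1.2,1.2,481);print('hand',a[CubicSpline(np.arange(-1.2,1.21,.15),h)(a).argmin()])
E
sed -i 's/^    Cs=.*/    Cs=C-uy*.0027-ux*.0017/' est.py; python3 m.py 7
```

```text
11.85 [ 0.54679347 -0.08689259  0.19526648] [-14.3  -0.9  12.9] 0.253512111187639
[5.8, 0.9, -4.4, -8.9, -15.7, -23.2, -24.5, -19.1, -11.9, -4.9, -0.6, 2.1, 3.4, 4.6, 5.4, 5.2, 6.1]
hand -0.35
```

```bash
cat > fit.py <<'E'
from est import *
u0,v0=290,155;W,Hh=50,46;S=8
b=cv2.imread('pics/side0.png')
def mask(a,off):
    r=np.array([0,.026])[:,None,None]
    d=ux*np.cos(a)-uy*np.sin(a);n=ux*np.sin(a)+uy*np.cos(a)
    X=np.array([C+n*.001,C+d*.027+n*.0006,C+d*.027-n*.0006,C-n*.001])
    p=(ps(X)+off-[u0,v0]+.5)*S
    m=np.zeros((Hh*S,W*S),np.uint8);cv2.fillPoly(m,[np.round(p*16).astype(np.int32)],255,shift=4,lineType=16)
    return cv2.GaussianBlur(cv2.resize(m,(W,Hh),interpolation=cv2.INTER_AREA).astype(float)/255,(0,0),.5)
X=C+.030*(np.cos(np.linspace(0,6.28,60))[:,None]*ux+np.sin(np.linspace(0,6.28,60))[:,None]*uy)
def run(f):
    D=(cv2.cvtColor(cv2.imread(f),6).astype(float)-cv2.cvtColor(b,6))[v0:v0+Hh,u0:u0+W]
    roi=np.zeros((Hh,W),np.uint8);cv2.fillPoly(roi,[np.round(ps(X)-[u0,v0]).astype(np.int32)],1);k=roi>0
    yy,xx=np.mgrid[:Hh,:W];res=[]
    offs=[(p,q) for p in np.arange(-1.5,2,.5) for q in np.arange(-1.5,2,.5)]
    for o in offs:
        m0=mask(-3.0,np.array(o))[k]
        for a in np.arange(-.9,.61,.05):
            A=np.c_[mask(a,np.array(o))[k],-m0,np.ones(k.sum()),xx[k],yy[k]]
            x,*_=np.linalg.lstsq(A,D[k],rcond=None);res.append((np.sum((A@x-D[k])**2),round(a,2),o,x[:2].round()))
    res.sort(key=lambda t:t[0]);print(f,k.sum(),*[(round(r[0]),float(r[1]),tuple(map(float,r[2])),r[3].tolist()) for r in res[:5]],sep='\n ')
if __name__=='__main__':
    import sys
    for f in sys.argv[1:]: run(f)
E
python3 fit.py pics/side6.png pics/side7.png
```

```text
pics/side6.png
 161
 (2637, -0.6, (0.0, -1.0), [-76.0, -72.0])
 (2651, -0.55, (0.0, -1.0), [-77.0, -72.0])
 (2723, -0.65, (0.0, -1.0), [-76.0, -73.0])
 (2890, -0.5, (0.0, -1.0), [-83.0, -72.0])
 (2958, -0.55, (0.5, -0.5), [-70.0, -71.0])Traceback (most recent call last):
  File "fit.py", line 25, in <module>
    for f in sys.argv[1:]: run(f)
                           ~~~^^^
  File "fit.py", line 20, in run
    A=np.c_[mask(a,np.array(o))[k],-m0,np.ones(k.sum()),xx[k],yy[k]]
            ~~~~^^^^^^^^^^^^^^^
  File "fit.py", line 8, in mask
    p=(ps(X)+off-[u0,v0]+.5)*S
       ~~^^^
  File "dial.py", line 14, in ps
    j=eyes.camera_info('side');x=X@j['R'].T+j['t'];return (x@j['camera_matrix'].T)[...,:2]/x[...,2:]
ValueError: time passes only in moves, steps and waits
```

```bash
sed -i "s/^def ps(X):/J=eyes.camera_info('side')\ndef ps(X):/; s/j=eyes.camera_info('side');x=X@/j=J;x=X@/" dial.py; sed -i 's/np.arange(-1.5,2,.5) for p/&/; s/for p in np.arange(-1.5,2,.5) for q in np.arange(-1.5,2,.5)/for p in (-.3,0,.3,.6) for q in (-1.3,-1,-.7,-.4)/' fit.py; python3 fit.py pics/side6.png pics/side7.png
```

```text
pics/side6.png
 161
 (2637, -0.6, (0.0, -1.0), [-76.0, -72.0])
 (2651, -0.55, (0.0, -1.0), [-77.0, -72.0])
 (2723, -0.65, (0.0, -1.0), [-76.0, -73.0])
 (2764, -0.5, (0.3, -0.7), [-72.0, -81.0])
 (2822, -0.5, (0.6, -0.4), [-71.0, -65.0])
pics/side7.png
 161
 (4682, -0.5, (0.0, -1.0), [-132.0, -62.0])
 (4722, -0.45, (0.6, -0.4), [-126.0, -57.0])
 (4741, -0.55, (0.0, -1.0), [-118.0, -62.0])
 (4799, -0.45, (0.3, -0.7), [-113.0, -70.0])
 (4834, -0.5, (0.3, -0.7), [-112.0, -70.0])
```

```bash
cat > armfit.py <<'E'
from est import *
ax=T@[1,0,0];ay=T@[0,1,0]
JS=eyes.camera_info('scene')
def pr(X): x=X@JS['R'].T+JS['t'];return (x@JS['camera_matrix'].T)[...,:2]/x[...,2:]
G=np.array([.551,-.079,.298]);H=G+ax*.155*np.cos(.35);H[2]=.245
def line(th,t):  # points on arm at distances t from hinge
    a=.35-th;d=-ax*np.cos(a)+np.array([0,0,np.sin(a)]);return pr(H+ay*.041+t[:,None]*d)
t=np.linspace(.045,.125,33)
def score(g,th,off):
    p=line(th,t)+off;n=p[-1]-p[0];n=np.array([-n[1],n[0]])/np.hypot(*n)
    f=lambda k:cv2.remap(g,*[(p+k*n)[:,j].astype(np.float32)[None] for j in (0,1)],cv2.INTER_LINEAR)[0]
    w=pr(H[None])[0]
    return np.mean(sum(f(k) for k in (-1,0,1))/3-np.minimum(f(-3.5),999)/2-f(3.5)/2)
def best(g,ths,offs): return max(((score(g,th,np.array(o)),th,o) for th in ths for o in offs),key=lambda r:r[0])
if __name__=='__main__':
    im=np.mean([eyes.capture('scene').astype(float) for _ in range(3)],0).astype(np.uint8)
    cv2.imwrite('pics/scene7.png',im[:,:,::-1])
    gs=[cv2.imread(f'pics/scene{k}.png',0).astype(np.float32) for k in (0,6,7)]
    offs=[(a,0.) for a in np.arange(-3,5,.25)]
    b0=best(gs[0],[0],offs);print('before',b0)
    for g in gs: print(best(g,np.arange(-.1,.8,.01),[b0[2]]), best(g,np.arange(-.1,.8,.01),offs))
E
python3 armfit.py
python3 - <<'E'
import cv2,numpy as np
for k in (0,6,7):
    g=cv2.imread(f'pics/side{k}.png',0);print(k);print('\n'.join(' '.join(f'{v:3d}' for v in r) for r in g[165:190,298:328]))
E
```

```text
before (np.float32(103.821365), 0, (np.float64(-0.25), 0.0))
(np.float32(104.37556), np.float64(-0.01000000000000005), (np.float64(-0.25), 0.0)) (np.float32(104.560265), np.float64(-0.020000000000000046), (np.float64(-0.5), 0.0))
(np.float32(109.61809), np.float64(0.49999999999999967), (np.float64(-0.25), 0.0)) (np.float32(109.98744), np.float64(0.48999999999999977), (np.float64(-0.75), 0.0))
(np.float32(112.835754), np.float64(0.5399999999999997), (np.float64(-0.25), 0.0)) (np.float32(114.096214), np.float64(0.5099999999999997), (np.float64(-1.0), 0.0))
0
 91  90  88  88  88  90  92  90  91  90  87  90  96 118 142 160 165 167 165 158 151 155 171 181 193 202 199 186 193 201
 92  93  90  91  92 100 102 100  97  95  91  93 113 145 169 180 184 191 195 194 190 200 211 210 205 195 176 161 164 171
 90  89  92  91 110 125 132 126 113 106 100 107 140 179 199 196 202 212 214 217 211 207 201 192 179 163 144 135 137 142
 90  90  94 104 140 164 162 149 138 125 127 138 168 207 220 214 217 216 214 203 195 185 169 157 143 131 117 109 113 119
 91  89  95 118 168 182 170 172 160 154 151 164 187 215 2
[... 7766 characters left out ...]
  77  76  76  75  74  74  74  79  98 134 171 203 221 226 230 235 240 243 243 234 221 197 125  54  29
 96  82  81  76  76  77  75  75  72  71  72  71  70  74  90 118 151 175 197 213 223 231 236 242 236 223 205 151  77  31
142  99  79  76  74  74  74  72  71  72  70  70  70  71  73  80  99 125 153 174 190 205 221 238 236 226 217 174  93  37
216 155 109  86  81  76  73  73  71  71  70  70  69  69  69  71  75  87 108 128 150 170 199 223 224 215 202 162  91  51
248 226 181 146 130 122 112  96  84  82  76  76  73  76  76  76  74  80  87 103 131 162 186 204 207 186 156 127  96  90
253 251 242 230 225 219 204 173 146 134 131 129 130 130 131 130 131 137 143 158 192 224 230 232 227 195 149 137 131 128
```

```bash
cat > fit2.py <<'E'
from fit import *
import sys
def setpos(off): return ps(np.array([C+ux*.027]))[0]+off
def run2(f,off):
    off=np.array(off)
    I,B=[cv2.imread(q,0).astype(float)[v0:v0+Hh,u0:u0+W] for q in (f,'pics/side0.png')]
    yy,xx=np.mgrid[:Hh,:W]
    poly=np.array([C+.029*(np.cos(t)*ux-np.sin(t)*uy) for t in np.linspace(-1.6,.5,20)]+[C])
    roi=np.zeros((Hh,W),np.uint8);cv2.fillPoly(roi,[np.round((ps(poly)+off-[u0,v0])).astype(np.int32)],1)
    k=(roi>0)&(xx+u0<=314);m0=mask(-3.0,off)[k];res=[]
    for a in np.arange(-1,.61,.025):
        A=np.c_[B[k],mask(a,off)[k],np.ones(k.sum())]
        x,*_=np.linalg.lstsq(A,I[k],rcond=None);res.append((np.sum((A@x-I[k])**2),round(float(a),3),x.round(2).tolist()))
    res.sort(key=lambda t:t[0]);print(f,off,k.sum(),[(round(r[0]),r[1],r[2][1]) for r in res[:3]])
if __name__=='__main__':
    for off in [(.6,-.2),(.3,-.4),(.6,-.6),(0.,-1)]:
        print('SET model',setpos(np.array(off)))
        for f in sys.argv[1:]: run2(f,off)
E
python3 fit2.py pics/side6.png pics/side7.png
```

```text
SET model [305.44180117 171.83810733]
pics/side6.png [ 0.6 -0.2] 60 [(765, -0.375, -59.46), (801, -0.4, -66.71), (828, -0.425, -66.88)]
pics/side7.png [ 0.6 -0.2] 60 [(1543, -0.375, -98.67), (1697, -0.35, -107.59), (1728, -0.325, -105.54)]
SET model [305.14180117 171.63810733]
pics/side6.png [ 0.3 -0.4] 56 [(669, -0.425, -67.69), (750, -0.4, -74.73), (753, -0.45, -65.71)]
pics/side7.png [ 0.3 -0.4] 56 [(1588, -0.4, -123.89), (1639, -0.375, -122.07), (1674, -0.425, -109.42)]
SET model [305.44180117 171.43810733]
pics/side6.png [ 0.6 -0.6] 66 [(915, -0.525, -58.08), (983, -0.45, -57.41), (999, -0.475, -64.32)]
pics/side7.png [ 0.6 -0.6] 66 [(2072, -0.45, -94.8), (2300, -0.475, -104.58), (2366, -0.425, -103.24)]
SET model [304.84180117 171.03810733]
pics/side6.png [ 0. -1.] 58 [(748, -0.55, -60.05), (766, -0.525, -59.71), (801, -0.6, -58.4)]
pics/side7.png [ 0. -1.] 58 [(1872, -0.525, -95.89), (1891, -0.5, -106.76), (1983, -0.55, -95.05)]
```

Request:
drive_tool([
  [0,0.02,0.1],
  [0,0,0],
  [0,0,0],
], hand=[-1,-1,-1], twist=[0,0,0])

```text
clock: 12.52
tcp_pos: [0.5479, -0.0866, 0.1893]
eef_rot: [0.0, 0.623, 0.782, -0.001]
contact_force: [-14.0, -1.0, 13.9]
gripper_width: 0.257
finger_force: 70.4
```

```bash
sed -i 's/^    for off in .*/    for off in [(.6,.2),(.6,-.2)]:/' fit2.py
cat >> armfit.py <<'E'
def now(n):
    im=np.mean([eyes.capture('scene').astype(float) for _ in range(2)],0).astype(np.uint8);cv2.imwrite(f'pics/scene{n}.png',im[:,:,::-1])
    g=cv2.imread(f'pics/scene{n}.png',0).astype(np.float32);offs=[(a,0.) for a in np.arange(-3,5,.25)]
    print('arm',best(g,np.arange(.3,.9,.005),[(-.25,0.)]))
E
cat > look.sh <<'E'
python3 m.py $1 && python3 -c "import armfit;armfit.now('$1')" && python3 fit2.py pics/side7.png pics/side$1.png
python3 - <<'E'
import cv2
g=cv2.imread('pics/side$1.png',0);print('\n'.join(' '.join(f'{v:3d}' for v in r) for r in g[169:181,302:318]))
E
E
bash look.sh 8
```

```text
12.525 [ 0.54794596 -0.08661998  0.1892708 ] [-14.   -1.   13.9] 0.25737139049357843
[7.9, 8.0, 6.4, 5.3, 2.4, -4.8, -12.0, -15.8, -13.9, -8.8, -3.7, -0.1, 1.9, 3.6, 4.9, 5.4, 7.0]
hand -0.125
arm (np.float32(118.2379), np.float64(0.5750000000000002), (-0.25, 0.0))
SET model [305.44565603 172.23677166]
pics/side7.png [0.6 0.2] 63 [(1955, -0.2, -116.67), (1959, -0.175, -115.46), (2019, -0.225, -117.39)]
pics/side8.png [0.6 0.2] 63 [(1898, -0.025, -81.47), (1902, 0.0, -80.78), (1953, 0.025, -79.16)]
SET model [305.44565603 171.83677166]
pics/side7.png [ 0.6 -0.2] 60 [(1540, -0.375, -99.25), (1708, -0.35, -107.35), (1731, -0.325, -105.92)]
pics/side8.png [ 0.6 -0.2] 60 [(1528, -0.125, -88.11), (1564, -0.1, -86.32), (1638, -0.075, -84.88)]
178 198 186 184 174 160 156 138 115  89  80 113 166 202 209 201
190 212 196 197 194 189 187 168 155 132 106 105 150 200 218 213
189 216 194 168 177 204 218 208 195 174 154 128 142 196 226 228
178 220 199 153 157 205 230 232 225 215 198 168 156 194 228 235
153 204 206 162 145 182 220 233 237 235 226 202 183 194 220 232
121 169 199 189 173 174 194 222 232 238 237 227 211 203 211 220
 95 132 187 218 216 207 216 222 224 228 234 233 226 214 205 206
 87 106 158 214 226 227 231 235 232 222 218 218 222 224 219 211
 87  91 118 168 210 225 231 237 238 231 205 169 183 219 231 226
 86  86  93 120 168 209 227 231 237 238 225 180 159 200 231 236
 85  87  87  94 121 168 209 224 231 237 236 222 204 216 232 239
 82  84  83  83  92 120 166 206 224 231 236 238 237 238 240 241
```

The hand is at about -0.1 rad, just short of SET. One last small nudge.

Request:
drive_tool([
  [0,0.007,0.04],
  [0,0,0],
  [0,0,0],
  [0,0,0],
], hand=[-1,-1,-1,-1], twist=[0,0,0,0])

```text
clock: 13.28
tcp_pos: [0.5484, -0.0865, 0.1865]
eef_rot: [-0.0, 0.623, 0.782, -0.001]
contact_force: [-10.6, -0.5, 11.3]
gripper_width: 0.259
finger_force: 70.9
```

```bash
bash look.sh 9
```

```text
13.275 [ 0.54844415 -0.08650605  0.18646115] [-10.6  -0.5  11.3] 0.2587409908136758
[7.4, 7.8, 6.2, 3.9, -0.9, -5.1, -10.4, -15.8, -17.4, -15.2, -11.3, -7.1, -4.1, -0.8, 1.2, 2.3, 4.2]
hand -0.020000000000000018
arm (np.float32(119.47416), np.float64(0.5900000000000003), (-0.25, 0.0))
SET model [305.43828049 172.23943976]
pics/side7.png [0.6 0.2] 63 [(1945, -0.2, -116.64), (1965, -0.175, -115.82), (2021, -0.225, -116.88)]
pics/side9.png [0.6 0.2] 63 [(1801, 0.05, -89.38), (1872, 0.025, -90.27), (1872, 0.15, -93.18)]
SET model [305.43828049 171.83943976]
pics/side7.png [ 0.6 -0.2] 60 [(1539, -0.375, -99.03), (1695, -0.35, -107.96), (1734, -0.325, -105.98)]
pics/side9.png [ 0.6 -0.2] 60 [(1259, -0.05, -98.39), (1297, -0.025, -96.63), (1310, -0.075, -98.53)]
180 199 185 183 174 162 154 140 116  97 110 169 209 214 208 197
190 211 199 198 193 188 186 168 154 132 128 167 207 219 219 213
189 217 195 169 176 203 217 207 195 173 162 159 188 221 232 227
180 219 200 152 157 200 226 231 226 215 200 175 181 220 237 238
155 205 205 161 143 173 214 230 235 233 227 205 193 218 236 237
119 169 200 190 175 187 211 222 227 233 235 227 213 211 222 226
 94 131 187 218 218 222 231 223 208 216 228 232 226 214 207 209
 89 107 157 213 229 230 235 230 217 208 209 215 222 225 218 212
 87  91 118 168 211 225 230 235 235 229 203 170 183 220 231 226
 87  87  93 120 166 209 227 231 237 237 224 181 158 200 231 236
 86  83  86  94 122 168 207 224 231 237 236 223 203 215 233 239
 85  82  80  85  93 120 166 206 224 231 236 238 237 237 240 241
```

All three estimates agree that the hand stands on SET, and the lever is still gripped, so I'll hand in.

```bash
python3 -c "
from plant import arm
print(arm.finish_job())"
```

```text
the job is handed in; nothing more can be done
None
```

The job is handed in: the selector is in its heavy click, and the gripper is holding the lever with the dial hand on SET (within about 0.05 rad, measured from the side and scene cameras). It took about 13.5 s of the 45 s; I took no final picture of the block or the loose things.

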